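Check a beam comparator on its setting gauge

ROBOT

A 6-joint arm with a two-finger parallel gripper is mounted at the origin on the work surface. World frame = base frame: x ahead of the robot, y to its left, z up, the work surface at z = 0. Lengths are in m, angles in rad, forces in N, time in s.
With the tool pointing down it reaches from about 0.225 to 0.875 m from the base axis. Payload 3.4 kg.
Tool frame: the origin (TCP) lies on the centre line of the jaws, within the pads' length; the fingertips stand ahead of it and the grasp point (between the pads) lies 8 mm behind it (manip.tips_ahead is the x of the fingertips in the tool frame, in m); x points along the fingers, y is the direction in which the jaws open and shut, and the axes are right-handed (so a half turn about x gives the same grasp; the last joint's range is limited). The gripper opens to 85 mm and grips with 20 to 120 N. Pads are 22 mm wide; open, the fingers measure 114 mm over their backs; the gripper's body (76 mm by 85 mm) begins 54 mm behind the grasp point. The pads swing forward as they close: fully open they stand 13 mm farther back than shut.
Start: joints at [1.021, 0.276, 1.505, -0, 1.361, -0.121], TCP at [0.239, 0.523, 0.242] pointing down, gripper open.
Joint ranges: [-2.89, 2.89], [-0.75, 2.08], [0.22, 2.7], [-1.18, 4.32], [0.11, 2.71], [-2.7, 2.7]. Speed limits (rad/s): [2.57, 2.57, 3.14, 3.14, 3.14, 3.14].

INTERFACE

Orientations are given as a unit quaternion [x, y, z, w].
In Python, from bench import manip gives the robot as it stands.
- The arm moves only by the tool play_rows, never from a script. Its argument "series" is a list of rows, each a list of 5 numbers: the shift along the tool's x, y, z in m, then the turn about the tool's x in degrees, then the opening, from 0 (shut) to 1 (fully open). In form: [[dx, dy, dz, spin, fingers], ...]. A call has 1 to 5 rows; each row shifts and turns the pose as measured when the row begins, along the tool's axes as they then stand; what a row does not reach is not made up. A row lasts 1/10 s, in which the tool goes at most 50 mm and 8.59 degrees, less where a joint would pass 70% of its speed; a pose out of reach is approached as far as the arm can. A call with a gripper value outside its range is refused whole. The fingers move at their own pace and stop on an object; the grip force is fixed at half the most. Time passes only in rows, so rows that do not move let the fingers close. It gives the time, the measured TCP pose, the force and the opening at its end, in the units of the state.
- manip.get_state(): the state, without advancing time (a new reading comes with each control period).
- manip.grab_frame(name): name is "side" or "top" or "wrist"; returns a dict with "frame" (480x640x3 uint8, blue, green, red), "intrinsics" (3x3 intrinsics, pixels), "cam_to_world" (4x4, takes a point from camera to world coordinates); the wrist camera has in their place "hand_eye" (4x4, takes a point from camera to tool coordinates, whose origin is the TCP and whose axes are the tool frame's). Camera axes: x right, y down, z forward; pixel columns grow to the right and rows downward; lengths in m; the calibration is good to about 2 mm. A picture is of the moment at which its call begins: read the wrist's pose just before it. There is no depth.
- manip.finish_job(): hands the job in, once; it reports no verdict.
The state is a dict: "clock": time; "qpos": joint angles; "qd": joint speeds; "tau": joint torques, N m; "tcp_pos": TCP position; "ee_rot": TCP orientation; "contact_force": force on the tool from outside, world axes, zero at the start; "ft_torque": the same for the moment, N m; "width": finger opening in m.
Only numpy, scipy, OpenCV 4.12 (cv2) and the standard library are available. Lean on these libraries where they do the work, as an engineer would, in place of code of your own. Each camera call takes 0.05 s, during which the arm holds its last target. There are 200 camera calls.

TASK

The steel setting gauge lies with its handle pushed under the low riser: draw it out and, with the comparator's beam still arrested, slide its blade along the channel under the beam, gently, until the sprung end stop is pushed fully in; let go of it there. Then swing the arrest lever all the way over to let the beam down onto the blade, leave it resting there for a moment, and swing the lever all the way back so that the beam is arrested again. Leave the gauge fully home in the channel, move the beam only with its lever, and do not disturb the other things on the bench.

Things in the scene. Friction and masses are not known exactly. Their poses are not given: they have to be found in the camera images.
- comparator: White bench comparator, fixed. Origin: underside of its base, on the channel's centre line; x runs along the channel away from the robot, y to its left, z up. Base plate 12 mm thick (x -40 to 75, y -145 to 185 mm) with a flat apron in front (x -130 to -40, y -50 to 50 mm); its top, z = 12 mm, is level with the channel floor.
- mouth (a point): Middle of the channel's mouth, on its floor (comparator x = -10, y = 0, z = 12 mm). From here the channel runs 67 mm along the comparator's +x, 26 mm wide between steel guides 10 mm high. Flared cheeks in front of it (to comparator x = -32 mm, 50 mm apart there) lead the blade in.
- pin (a point): Lower end of the beam's round contact pin (10 mm thick), over the channel at comparator x = 12, y = 0; 10 mm above the channel floor when arrested. The beam is a 16 x 12 mm bar along the comparator's y, centred at x = 12, z = 60 mm, from its pivot at y = -115 to its free end at y = 120 mm.
- gauge: Setting gauge, loose, 0.18 kg: flat steel blade 90 long x 22 wide x 6 mm thick and a black handle block 50 long x 26 wide x 24 mm high, undersides flush. Origin: underside, on the centre line where blade meets handle; +x points to the blade's tip (x = 90 mm), handle from x = 0 to -50 mm. It starts flat on the bench, handle and blade root under the riser.
- riser: Low grey bench riser, fixed: board 280 (x) x 160 (y) x 12 mm, underside 45 mm and top 57 mm above the bench, standing on two side legs at x = -130 and 130 mm, open towards +y and -y. Origin: bench level under the board's centre; its +y edge is at y = 80 mm, and the gauge's blade sticks out past that edge. A slide box lies on it.
- knob (a point): Centre of the black ball knob (22 mm) on the arrest lever's end. The lever is a 9 mm rod, 85 mm long from its axis; the axis runs along the comparator's y at comparator x = 12, z = 34 mm, and the rod stands at y = 153 mm. At joint value 0 the lever leans 0.75 rad from upright to the comparator's -x; at 1.5 it leans 0.75 rad to +x.
- arrest (a joint): Arrest lever angle, rad: 0 = beam arrested (lever leaning to -x against its stop), 1.5 = released (leaning to +x against its stop). Stiff: it stays where it is left; about 1.5 N at the knob moves it.
- beam (a joint): Beam angle, rad, growing as the contact pin goes down: 0 arrested, about 0.035 resting on the 6 mm blade, about 0.053 when released with nothing under the pin.
- plunger (a joint): Brass end-stop plunger (6 mm rod) at the far end of the channel, m: 0 = out, 0.005 = pushed fully in along the comparator's +x. When out, its free face stands somewhere from comparator x = 35 to 47 mm, set differently each time and not told: feel for it. Its spring is weak (0.2 N), the end of its travel is solid.
- slidebox: Grey slide box 170 x 85 x 27 mm on the riser; origin under its centre; leave alone.
- jar: Glass specimen jar, 56 mm across, 75 mm high; origin under its centre; leave alone.
- cassettes: Stack of three white cassettes, 40 x 28 x 20 mm; origin under its centre; leave alone.
- beaker: Glass beaker, 72 mm across, 90 mm high; origin under its centre; leave alone.
- brush: Small brush lying on the bench, 170 mm long; leave alone.
- moldbox: Cardboard box 110 x 70 x 40 mm; origin under its centre; leave alone.
There are look-alikes about, which are no part of the job. What is meant by the gauge is not turquoise, and is the smaller of those in its own colour.

How it is judged:
By the outcome, as a careful person would: the job done as asked, in the order asked, and still so for the second after the job is handed in, with the robot touching nothing.
It also fails if it takes over 69 s, if anything falls off the work surface, if the arm or the gripper's body presses on something with over 40 N, if the wrist force passes 120 N, or if a joint passes its speed limit or range.

## Working session

There is one attempt and no reset: what is moved stays moved. The work goes in short steps, Python scripts to look and compute and a tool call to move; the robot and the scene stay as the last step left them, time stands still between calls to the robot, and variables do not carry over. Pictures are saved under pics/ and viewed, about 8 in all and at most 12, crops included, and the job is handed in when it is done.

Besides the shell and the picture viewer there is one more tool, called after "Emit:" as a command line: name --pt "numbers of a row" for each row, then --argument value for the rest. play_rows: Moves the arm, as the interface text tells. Its arguments: {"type":"object","properties":{"series":{"type":"array","items":{"type":"array","items":{"type":"number"}}}},"required":["series"]}

```bash
mkdir -p pics; ls; cat > h.py <<'E'
import numpy as np, cv2
from bench import manip
from scipy.spatial.transform import Rotation as R
np.set_printoptions(precision=4,suppress=True)
def snap(name,fn):
    s=manip.get_state(); d=manip.grab_frame(name); cv2.imwrite('pics/'+fn+'.png',d['frame'])
    if 'hand_eye' in d:
        T=np.eye(4);T[:3,:3]=R.from_quat(s['ee_rot']).as_matrix();T[:3,3]=s['tcp_pos'];M=T@d['hand_eye']
    else: M=d['cam_to_world']
    np.savez('pics/'+fn+'.npz',K=d['intrinsics'],M=M); return d['frame']
def ray(fn,px,z):
    c=np.load('pics/'+fn+'.npz');px=np.atleast_2d(np.array(px,float))
    v=(c['M'][:3,:3]@np.linalg.inv(c['K'])@np.c_[px,np.ones(len(px))].T).T;o=c['M'][:3,3]
    return o+v*((z-o[2])/v[:,2])[:,None]
def proj(fn,P):
    c=np.load('pics/'+fn+'.npz');p=(np.linalg.inv(c['M'])@np.c_[np.atleast_2d(P),np.ones(len(np.atleast_2d(P)))].T)[:3]
    q=c['K']@p;return (q[:2]/q[2]).T
E
python3 - <<'E'
from h import *
for n in ['top','side']: snap(n,n+'1')
s=manip.get_state();print(s, manip.tips_ahead)
print(np.load('pics/top1.npz')['M'],np.load('pics/side1.npz')['M'],np.load('pics/top1.npz')['K'])
E
```

```text
pics
{'clock': 0.1, 'qpos': array([ 1.021 ,  0.2765,  1.506 ,  0.    ,  1.3607, -0.121 ]), 'qd': array([ 0.0005, -0.002 , -0.005 , -0.0003,  0.0005,  0.0011]), 'tau': array([  0.0004, -41.77  , -24.6404,  -0.0001,   0.0059,  -0.    ]), 'tcp_pos': array([0.2388, 0.5226, 0.2415]), 'ee_rot': array([ 0.1499,  0.6911, -0.151 ,  0.6907]), 'contact_force': array([-0.109 ,  0.7183,  0.9981]), 'ft_torque': array([ 0.003 ,  0.0244, -0.0146]), 'width': 0.08539428708686296} 0.011
[[ 0.0044 -0.9953  0.097   0.336 ]
 [-1.     -0.0037  0.0073 -0.0968]
 [-0.0069 -0.097  -0.9953  1.1763]
 [ 0.      0.      0.      1.    ]] [[ 0.9624 -0.1264  0.2405  0.1273]
 [-0.2716 -0.4775  0.8356 -1.1631]
 [ 0.0092 -0.8695 -0.4939  0.7351]
 [ 0.      0.      0.      1.    ]] [[440.3111   0.     326.0668]
 [  0.     440.3111 244.7735]
 [  0.       0.       1.    ]]
```

View pics/top1.png

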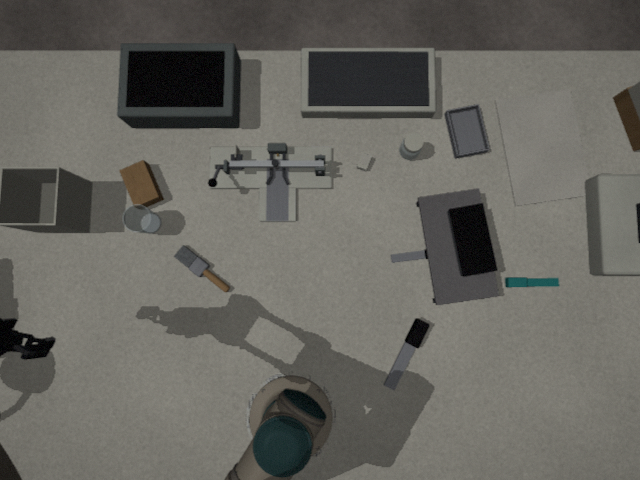

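View pics/side1.png

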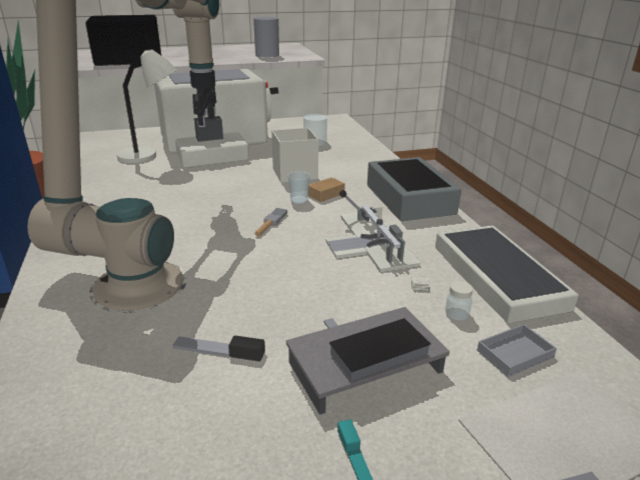

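Top view: the candidates are a steel/black piece at (410,350), lying open and larger; a turquoise one at (530,282); and a steel blade sticking out of the riser at (408,257). The last fits: not turquoise, smaller, handle under the riser. The comparator is at (275,170) with its knob at (212,182). Next, one enlarged crop to confirm and measure.

```bash
python3 - <<'E'
from h import *
im=cv2.imread('pics/top1.png')
a=cv2.resize(im[140:230,200:345],None,fx=5.5,fy=5.5,interpolation=cv2.INTER_CUBIC)[:, :797]
b=cv2.resize(im[232:284,380:440],None,fx=2,fy=2,interpolation=cv2.INTER_CUBIC)
c=cv2.resize(im[240:278,383:440],None,fx=2.6,fy=2.6)
cv2.imwrite('pics/c1.png',a)
# blade: bright-ish, grey-blue vs bench: local threshold
g=im[245:270,384:430]
print(g[12].tolist()[:46:2]); 
print(ray('top1',[[390,258],[427,254],[388,385],[418,325]],0.003))
print(ray('top1',[[418,197],[476,190],[502,297],[435,304]],0.057))
for y in range(246,270): print(y,[int(v) for v in im[y,384:432:2,2]-im[y,384:432:2,0].astype(int)])
E
```

```text
[[118, 124, 127], [119, 128, 131], [115, 123, 126], [108, 113, 116], [94, 92, 90], [96, 94, 91], [93, 91, 90], [97, 91, 92], [94, 90, 90], [95, 92, 92], [96, 92, 91], [95, 91, 91], [94, 90, 91], [98, 94, 94], [95, 91, 90], [96, 92, 91], [95, 93, 92], [96, 91, 92], [100, 96, 95], [100, 96, 95], [93, 90, 90], [13, 8, 6], [62, 62, 61]]
[[ 0.4156 -0.2588  0.003 ]
 [ 0.4266 -0.3575  0.003 ]
 [ 0.0855 -0.2504  0.003 ]
 [ 0.2395 -0.3306  0.003 ]]
[[ 0.5697 -0.325   0.057 ]
 [ 0.5885 -0.4746  0.057 ]
 [ 0.3146 -0.5321  0.057 ]
 [ 0.2964 -0.3634  0.057 ]]
246 [9, 9, 9, 10, 8, 10, 10, 8, 10, 9, 10, 10, 11, 11, 10, 11, 9, 10, 9, 9, 10, -1, 3, 1]
247 [11, 9, 10, 10, 11, 9, 11, 11, 11, 9, 10, 10, 13, 9, 10, 11, 11, 11, 11, 9, 9, 0, 1, 2]
248 [13, 10, 9, 10, 10, 11, 11, 11, 10, 9, 8, 11, 11, 10, 8, 12, 11, 9, 9, 10, 9, 4, 2, 1]
249 [9, 10, 9, 11, 7, 8, 9, 9, 10, 8, 8, 10, 10, 11, 10, 12, 10, 8, 10, 9, 8, 1, 2, -1]
250 [12, 11, 9, 9, 9, 10, 10, 10, 10, 11, 11, 11, 9, 9, 10, 11, 9, 8, 6, 2, 0, 6, 2, 2]
251 [11, 10, 10, 10, 7, 10, 10, 9, 9, 13, 10, 11, 10, 11, 5, 2, -1, 0, -2, -4, -3, -1, 0, 3]
252 [
[... 963 characters left out ...]
, 8, 11, 8, 10, 10, 9, 11, 9, 12, 11, 11, 10, 10, 6, -1]
263 [10, 11, 10, 8, 9, 9, 10, 11, 9, 10, 10, 10, 10, 11, 10, 10, 9, 8, 10, 11, 11, 10, 10, 2]
264 [10, 9, 10, 8, 10, 10, 9, 8, 10, 10, 10, 10, 9, 9, 10, 11, 8, 10, 12, 11, 9, 10, 7, 3]
265 [9, 9, 11, 9, 11, 9, 8, 11, 11, 12, 9, 11, 10, 8, 8, 9, 10, 9, 10, 12, 11, 10, 8, 2]
266 [9, 11, 10, 9, 9, 9, 9, 11, 11, 10, 10, 11, 12, 10, 10, 10, 9, 10, 12, 10, 9, 9, 8, 0]
267 [8, 8, 10, 10, 10, 10, 10, 12, 8, 10, 9, 9, 10, 10, 8, 11, 9, 10, 10, 10, 9, 8, 10, 1]
268 [10, 10, 9, 11, 8, 9, 8, 11, 10, 9, 9, 10, 12, 11, 10, 11, 10, 10, 10, 10, 10, 8, 9, 4]
269 [11, 10, 10, 10, 11, 10, 10, 10, 11, 10, 9, 10, 11, 11, 9, 10, 10, 9, 9, 10, 11, 10, 10, 1]
```

View pics/c1.png

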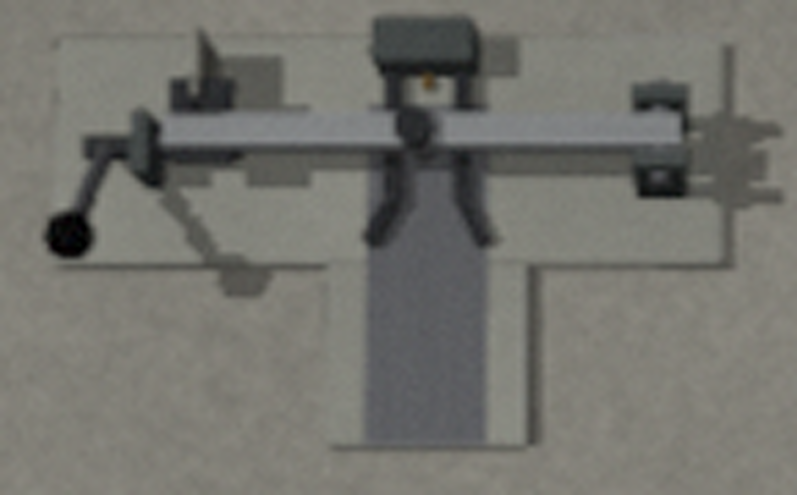

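The crop shows the comparator square to the view: apron front edge at about (260..296, 221), base front-left corner at (210,188), knob at (212,182). Next I fit the frames.

```bash
python3 - <<'E'
from h import *
px=np.array([[332,446],[527,446],[55,265],[733,265],[55,37]])/5.5+[200,140]
W=ray('top1',px,.012)[:,:2]; C=np.array([[-130,50],[-130,-50],[-40,185],[-40,-145],[75,185]])/1e3
A,B=C-C.mean(0),W-W.mean(0); a=np.arctan2((A[:,0]*B[:,1]-A[:,1]*B[:,0]).sum(),(A*B).sum())
Rm=np.array([[np.cos(a),-np.sin(a)],[np.sin(a),np.cos(a)]]);t=W.mean(0)-Rm@C.mean(0)
print('comp',np.degrees(a),t,'res mm',(C@Rm.T+t-W)*1e3)
Z=lambda x,y,z:np.r_[Rm@[x,y]+t,z]
k0=Z(.012-.085*np.sin(.75),.153,.034+.085*np.cos(.75));k1=Z(.012+.085*np.sin(.75),.153,k0[2])
print('knob',k0,k1,proj('top1',[k0,k1]), 'px measured',np.array([68,235])/5.5+[200,140])
print('strip edges at z12',ray('top1',np.array([[367,440],[487,440],[367,300],[487,300]])/5.5+[200,140],.012))
im=cv2.imread('pics/top1.png').astype(int)
m=((im[...,2]-im[...,0])<3)[248:266,388:424].astype(np.uint8)
n,l,st,_=cv2.connectedComponentsWithStats(m);i=1+st[1:,4].argmax();ys,xs=np.where(l==i);ys+=248;xs+=388
P=ray('top1',np.c_[xs,ys],.006)[:,:2]; r=cv2.minAreaRect((P*1e3).astype(np.float32));print('blade',r,cv2.boxPoints(r))
print('darkbox front edge',ray('top1',[[132,128],[238,128]],0))
E
```

```text
comp 0.36955635642368234 [0.6424 0.0409] res mm [[-0.3455  2.3287]
 [-0.0162 -2.8289]
 [-0.3594  0.312 ]
 [ 0.8398  2.5779]
 [-0.1187 -2.3897]]
knob [0.5955 0.1936 0.0962] [0.7114 0.1944 0.0962] [[213.5189 183.0436]
 [214.5606 138.062 ]] px measured [212.3636 182.7273]
strip edges at z12 [[0.5155 0.0708 0.012 ]
 [0.5157 0.0124 0.012 ]
 [0.5846 0.072  0.012 ]
 [0.5848 0.0133 0.012 ]]
blade ((420.5303649902344, -304.2959289550781), (22.32534408569336, 87.90068054199219), 7.829263687133789) [[ 403.4848 -262.2759]
 [ 415.4587 -349.3572]
 [ 437.576  -346.316 ]
 [ 425.602  -259.2347]]
darkbox front edge [[0.773  0.4498 0.    ]
 [0.7735 0.1563 0.    ]]
```

```bash
cat >> h.py <<'E'
def plan(pos,yaw):
    """pos: TCP target; yaw(deg): world direction of tool y (mod 180). prints spin options, delta in tool frame after spin"""
    s=manip.get_state();r=R.from_quat(s['ee_rot']);M=r.as_matrix();y=np.degrees(np.arctan2(M[1,1],M[0,1]))
    d=np.array(pos)-s['tcp_pos']
    print('t',s['clock'],'tcp',s['tcp_pos'],'x-axis',M[:,0],'yaw',y,'q',s['qpos'],'F',s['contact_force'],'w',s['width'])
    a=(yaw-y+90)%180-90
    for k in (a,a-180*np.sign(a)):
        # tool x is down: world yaw +k = spin -k
        print(' spin',-k,'delta after spin',(r*R.from_euler('x',-k,degrees=True)).inv().apply(d),'now',r.inv().apply(d))
E
python3 - <<'E'
from h import *
plan([.418,-.288,.15],7.8)
E
```

```text
t 0.1 tcp [0.2388 0.5226 0.2415] x-axis [-0.0009 -0.0014 -1.    ] yaw 65.43336438042631 q [ 1.021   0.2765  1.506   0.      1.3607 -0.121 ] F [-0.109   0.7183  0.9981] w 0.08539428708686296
 spin 57.633364380426315 delta after spin [0.0925 0.0676 0.8273] now [ 0.0925 -0.6625  0.5   ]
 spin -122.36663561957369 delta after spin [ 0.0925 -0.0676 -0.8273] now [ 0.0925 -0.6625  0.5   ]
```

Emit:
play_rows --pt "0 0 0 8.3 0.6" --pt "0 0 0 8.3 0.6" --pt "0 0 0 8.3 0.6" --pt "0 0 0 8.3 0.6" --pt "0 0 0 8.3 0.6"

```text
clock: 0.6
tcp_pos: [0.238, 0.5211, 0.2387]
ee_rot: [0.39, 0.588, -0.396, 0.588]
contact_force: [-0.1, -0.2, 0.6]
width: 0.0511
```

Emit:
play_rows --pt "0 0 0 8.3 0.6" --pt "0 0 0 8.3 0.6" --pt "0 0.004 0.048 0 0.6" --pt "0 0.004 0.048 0 0.6" --pt "0 0.004 0.048 0 0.6"

```text
clock: 1.1
tcp_pos: [0.263, 0.3797, 0.2357]
ee_rot: [0.472, 0.523, -0.479, 0.524]
contact_force: [0.6, -0.8, -0.1]
width: 0.0516
```

Emit:
play_rows --pt "0 0.004 0.048 0 0.6" --pt "0 0.004 0.048 0 0.6" --pt "0 0.004 0.048 0 0.6" --pt "0 0.004 0.048 0 0.6" --pt "0 0.004 0.048 0 0.6"

```text
clock: 1.6
tcp_pos: [0.3048, 0.1336, 0.2361]
ee_rot: [0.469, 0.524, -0.478, 0.526]
contact_force: [1.9, 0.2, 0.3]
width: 0.051
```

Emit:
play_rows --pt "0 0.004 0.048 0 0.6" --pt "0 0.004 0.048 0 0.6" --pt "0 0.004 0.048 0 0.6" --pt "0 0.004 0.048 0 0.6" --pt "0 0.004 0.048 0 0.6"

```text
clock: 2.1
tcp_pos: [0.3474, -0.1122, 0.2386]
ee_rot: [0.47, 0.523, -0.477, 0.527]
contact_force: [1.8, 0.6, 0.2]
width: 0.0513
```

```bash
python3 - <<'E'
from h import *
plan([.418,-.288,.15],7.8)
E
```

```text
t 2.1 tcp [ 0.3474 -0.1122  0.2386] x-axis [-0.0022 -0.0101 -0.9999] yaw 5.909037921407974 q [-0.4938 -0.0481  1.8971 -0.0104  1.2897 -0.5941] F [1.7604 0.5662 0.1628] w 0.05127256804291912
 spin -1.8909620785920254 delta after spin [0.0902 0.0464 0.1829] now [0.0902 0.0524 0.1813]
 spin 178.10903792140797 delta after spin [ 0.0902 -0.0464 -0.1829] now [0.0902 0.0524 0.1813]
```

Emit:
play_rows --pt "0.015 0.01 0.04 -1.9 0.6" --pt "0.015 0.01 0.04 0 0.6" --pt "0.015 0.01 0.04 0 0.6" --pt "0.02 0.01 0.035 0 0.6" --pt "0.02 0.008 0.025 0 0.6"

```text
clock: 2.6
tcp_pos: [0.4194, -0.2986, 0.155]
ee_rot: [0.464, 0.526, -0.47, 0.536]
contact_force: [0.4, 0.9, 0.0]
width: 0.0513
```

Emit:
play_rows --pt "0 0 0 0 0.6"

```text
clock: 2.7
tcp_pos: [0.4195, -0.301, 0.1519]
ee_rot: [0.464, 0.527, -0.471, 0.534]
contact_force: [-0.1, 1.6, 0.4]
width: 0.0511
```

```bash
python3 - <<'E'
from h import *
snap('wrist','w1');plan([.418,-.288,.012],7.8)
E
```

```text
t 2.75 tcp [ 0.419  -0.2996  0.1528] x-axis [ 0.0015 -0.0126 -0.9999] yaw 7.268449956448766 q [-0.7503  0.251   1.778  -0.0091  1.1029 -0.8731] F [-0.4112  0.0938 -0.1524] w 0.051188665744771225
 spin -0.5315500435512348 delta after spin [ 0.1407  0.0006 -0.0135] now [ 0.1407  0.0005 -0.0135]
 spin 179.46844995644875 delta after spin [ 0.1407 -0.0006  0.0135] now [ 0.1407  0.0005 -0.0135]
```

View pics/w1.png

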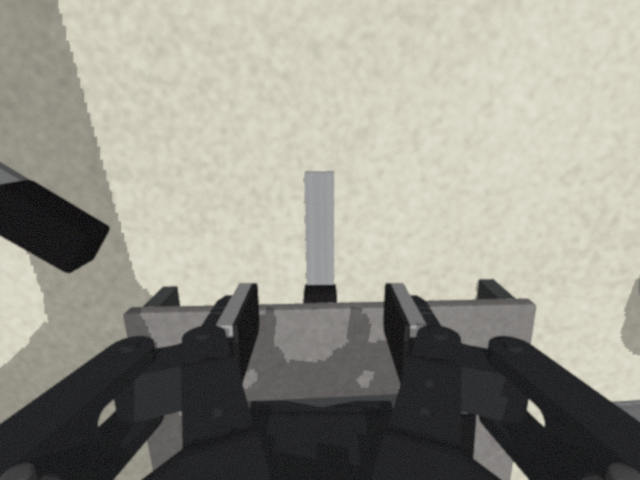

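The wrist view shows the small gauge's blade between the open fingers: tip edge at (305..334, 172), black handle starting at row 287 just at the riser edge. The larger look-alike is off to the left.

```bash
python3 - <<'E'
from h import *
print(ray('w1',[[319.5,172],[305.5,180],[334,180],[307,280],[334,280],[320.5,286]],.006))
E
```

```text
[[ 0.4137 -0.2635  0.006 ]
 [ 0.4041 -0.2707  0.006 ]
 [ 0.4252 -0.268   0.006 ]
 [ 0.4146 -0.3503  0.006 ]
 [ 0.4362 -0.3475  0.006 ]
 [ 0.4261 -0.3541  0.006 ]]
```

Emit:
play_rows --pt "0.035 0 -0.005 -0.5 0.6" --pt "0.035 0 -0.004 0 0.6" --pt "0.035 0 -0.003 0 0.6" --pt "0.02 0 0 0 0.6" --pt "0.01 0 0 0 0.6"

```text
clock: 3.25
tcp_pos: [0.4188, -0.2869, 0.019]
ee_rot: [0.462, 0.527, -0.467, 0.539]
contact_force: [-0.9, -0.0, 0.7]
width: 0.0509
```

Emit:
play_rows --pt "0 0 0 0 0.6"

```text
clock: 3.35
tcp_pos: [0.418, -0.2855, 0.0185]
ee_rot: [0.462, 0.529, -0.467, 0.538]
contact_force: [-1.0, -0.5, -0.0]
width: 0.0512
```

```bash
python3 - <<'E'
from h import *
plan([.417,-.287,.013],7.8)
E
```

```text
t 3.35 tcp [ 0.418  -0.2855  0.0185] x-axis [ 0.0054 -0.0144 -0.9999] yaw 7.916562489730226 q [-0.7319  0.4028  1.968  -0.0103  0.7571 -0.8626] F [-1.0425 -0.4509 -0.0421] w 0.05119501166237486
 spin 0.11656248973022798 delta after spin [ 0.0055 -0.0012  0.0013] now [ 0.0055 -0.0012  0.0013]
 spin -179.88343751026977 delta after spin [ 0.0055  0.0012 -0.0013] now [ 0.0055 -0.0012  0.0013]
```

Emit:
play_rows --pt "0.0055 -0.001 0 0 0.4" --pt "0 0 0 0 0.2" --pt "0 0 0 0 0.1" --pt "0 0 0 0 0.0" --pt "0 0 0 0 0.0"

```text
clock: 3.85
tcp_pos: [0.4184, -0.2863, 0.0166]
ee_rot: [0.462, 0.527, -0.467, 0.54]
contact_force: [0.0, 0.5, -1.2]
width: 0.0182
```

Emit:
play_rows --pt "0 0 0 0 0.0" --pt "0 0 0 0 0.0"

```text
clock: 4.05
tcp_pos: [0.4184, -0.2864, 0.0169]
ee_rot: [0.462, 0.526, -0.467, 0.54]
contact_force: [-0.6, 0.7, -1.4]
width: 0.0183
```

Emit:
play_rows --pt "0 0 0 0 0.4" --pt "0 0 0 0 0.4" --pt "0 0 0 0 0.4" --pt "0.004 0 0 0 0.4" --pt "0.002 0 0 0 0.4"

```text
clock: 4.55
tcp_pos: [0.4198, -0.2878, 0.0115]
ee_rot: [0.462, 0.525, -0.467, 0.542]
contact_force: [-0.4, 0.6, 0.4]
width: 0.0339
```

```bash
python3 - <<'E'
from h import *
plan([.417,-.287,.012],7.8)
snap('wrist','w2')
E
```

```text
t 4.55 tcp [ 0.4198 -0.2878  0.0115] x-axis [ 0.0131 -0.0211 -0.9997] yaw 7.94624057131398 q [-0.7329  0.4127  1.9768 -0.0104  0.7283 -0.8639] F [-0.3677  0.6483  0.35  ] w 0.03388466908328821
 spin 0.1462405713139816 delta after spin [-0.0006 -0.0027 -0.0012] now [-0.0006 -0.0027 -0.0012]
 spin -179.85375942868603 delta after spin [-0.0006  0.0027  0.0012] now [-0.0006 -0.0027 -0.0012]
```

View pics/w2.png

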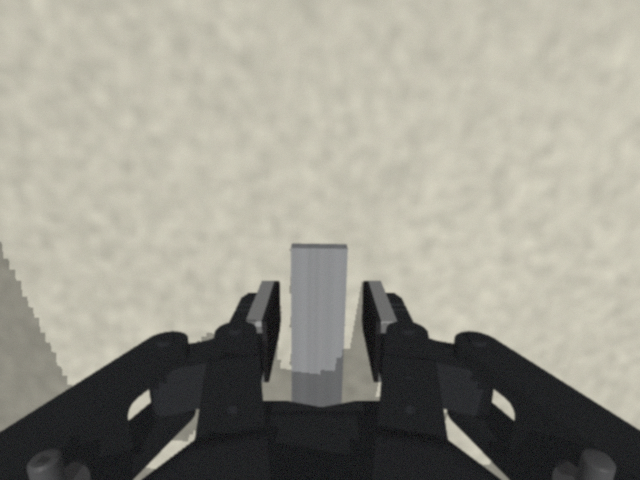

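The blade sits centred between the pads (tip at row 245, edges 291..347) and the tips are now lower. Close.

Emit:
play_rows --pt "0 0 0 0 0.2" --pt "0 0 0 0 0.1" --pt "0 0 0 0 0.0" --pt "0 0 0 0 0.0" --pt "0 0 0 0 0.0"

```text
clock: 5.1
tcp_pos: [0.4188, -0.2878, 0.0115]
ee_rot: [0.461, 0.526, -0.467, 0.541]
contact_force: [-0.9, 0.9, 1.1]
width: 0.0196
```

Emit:
play_rows --pt "0 0 0.01 0 0.0" --pt "0 0 0.0 0 0.0"

```text
clock: 5.3
tcp_pos: [0.4198, -0.2966, 0.0116]
ee_rot: [0.462, 0.527, -0.467, 0.54]
contact_force: [0.4, -0.9, -0.6]
width: 0.0199
```

The positive z row pushed the gauge 9 mm inward, because tool +z is world −y here. No harm done. Now draw it out along −z.

Emit:
play_rows --pt "0 0 -0.015 0 0" --pt "0 0 -0.025 0 0" --pt "0 0 -0.03 0 0" --pt "0 0 -0.03 0 0" --pt "0 0 -0.03 0 0"

```text
clock: 5.8
tcp_pos: [0.4112, -0.176, 0.0118]
ee_rot: [0.46, 0.515, -0.468, 0.551]
contact_force: [0.0, -7.1, 6.7]
width: 0.0198
```

```bash
python3 - <<'E'
from h import *
plan([.39,-.08,.0115],7.8)
E
```

```text
t 5.8 tcp [ 0.4112 -0.176   0.0118] x-axis [ 0.032  -0.0415 -0.9986] yaw 7.972548723126234 q [-0.545   0.3381  2.1264 -0.0322  0.6285 -0.658 ] F [ 0.0301 -7.1024  6.7344] w 0.01981116154524722
 spin 0.1725487231262406 delta after spin [-0.0044 -0.008  -0.0979] now [-0.0044 -0.0077 -0.0979]
 spin -179.82745127687377 delta after spin [-0.0044  0.008   0.0979] now [-0.0044 -0.0077 -0.0979]
```

Emit:
play_rows --pt "-0.01 0 -0.005 0 0" --pt "-0.015 0 -0.02 0 0" --pt "-0.015 0 -0.03 0 0" --pt "-0.005 0 -0.03 0 0" --pt "0 0 0 0 0"

```text
clock: 6.3
tcp_pos: [0.3927, -0.0818, 0.0549]
ee_rot: [0.46, 0.519, -0.467, 0.549]
contact_force: [0.4, 0.3, -1.7]
width: 0.0198
```

```bash
python3 - <<'E'
from h import *
plan([.45,.041,.06],-89.6)
snap('side','s2')
E
```

```text
t 6.3 tcp [ 0.3927 -0.0818  0.0549] x-axis [ 0.0254 -0.0361 -0.999 ] yaw 8.09856838614298 q [-0.357   0.2136  2.157  -0.0372  0.735  -0.4708] F [ 0.4254  0.315  -1.6669] w 0.019832509240514034
 spin -82.30143161385703 delta after spin [-0.008   0.1222  0.0583] now [-0.008   0.0742 -0.1132]
 spin 97.69856838614297 delta after spin [-0.008  -0.1222 -0.0583] now [-0.008   0.0742 -0.1132]
```

View pics/s2.png

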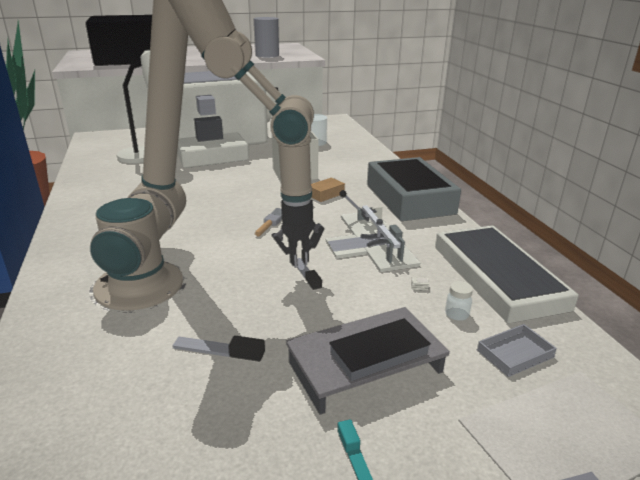

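The gauge is held, seen at (305,272), and clear of the riser. Turn the blade to point along +x.

Emit:
play_rows --pt "0 0 0 8.2 0" --pt "0 0 0 8.2 0" --pt "0 0 0 8.2 0" --pt "0 0 0 8.2 0" --pt "0 0 0 8.2 0"

```text
clock: 6.85
tcp_pos: [0.3956, -0.0872, 0.0553]
ee_rot: [0.628, 0.312, -0.623, 0.346]
contact_force: [0.4, -0.4, -0.9]
width: 0.0194
```

Emit:
play_rows --pt "0 0 0 8.2 0" --pt "0 0 0 8.2 0" --pt "0 0 0 8.2 0" --pt "0 0 0 8.2 0" --pt "0 0 0 8.2 0"

```text
clock: 7.35
tcp_pos: [0.3975, -0.0931, 0.0549]
ee_rot: [0.712, 0.061, -0.694, 0.092]
contact_force: [-0.6, -0.0, -1.8]
width: 0.0194
```

Emit:
play_rows --pt "0 0 0 8.2 0" --pt "0 0 0 8.2 0" --pt "0 0 0 0 0"

```text
clock: 7.65
tcp_pos: [0.3987, -0.0966, 0.0547]
ee_rot: [0.718, -0.044, -0.695, -0.015]
contact_force: [0.4, -0.1, -1.8]
width: 0.0197
```

```bash
python3 - <<'E'
from h import *
plan([.43,.041,.03],-89.6)
E
```

```text
t 7.65 tcp [ 0.3987 -0.0966  0.0547] x-axis [ 0.0303 -0.0429 -0.9986] yaw -94.83656024556713 q [-0.3828  0.2226  2.1447 -0.0427  0.7305  1.3029] F [ 0.4054 -0.1445 -1.8061] w 0.01966628977656133
 spin -5.236560245567134 delta after spin [ 0.0197 -0.1383 -0.0317] now [ 0.0197 -0.1406 -0.0189]
 spin 174.76343975443285 delta after spin [0.0197 0.1383 0.0317] now [ 0.0197 -0.1406 -0.0189]
```

Emit:
play_rows --pt "0 0 0 -5.2 0" --pt "0 -0.04 -0.009 0 0" --pt "0 -0.04 -0.009 0 0" --pt "0 -0.04 -0.009 0 0" --pt "0.01 -0.018 -0.005 0 0"

```text
clock: 8.15
tcp_pos: [0.4353, 0.0374, 0.0403]
ee_rot: [0.72, -0.011, -0.693, 0.022]
contact_force: [0.1, -0.6, -1.9]
width: 0.0195
```

Emit:
play_rows --pt "0 0 0 0 0" --pt "0 0 0 0 0"

```text
clock: 8.35
tcp_pos: [0.436, 0.0384, 0.0394]
ee_rot: [0.72, -0.008, -0.694, 0.025]
contact_force: [-0.1, 0.0, -2.0]
width: 0.0198
```

```bash
python3 - <<'E'
from h import *
plan([.43,.041,.014],-89.6)
snap('side','s3')
im=cv2.imread('pics/s3.png');cv2.imwrite('pics/s3c.png',cv2.resize(im[190:310,200:360],None,fx=4,fy=4))
E
```

```text
t 8.35 tcp [0.436  0.0384 0.0394] x-axis [ 0.0369 -0.0467 -0.9982] yaw -88.65996459439998 q [-0.0343  0.2853  2.1042 -0.0694  0.7149  1.5638] F [-0.1156  0.0351 -1.961 ] w 0.019780151568959573
 spin 0.940035405600014 delta after spin [ 0.025  -0.0038  0.0069] now [ 0.025  -0.004   0.0068]
 spin -179.0599645944 delta after spin [ 0.025   0.0038 -0.0069] now [ 0.025  -0.004   0.0068]
```

View pics/s3c.png

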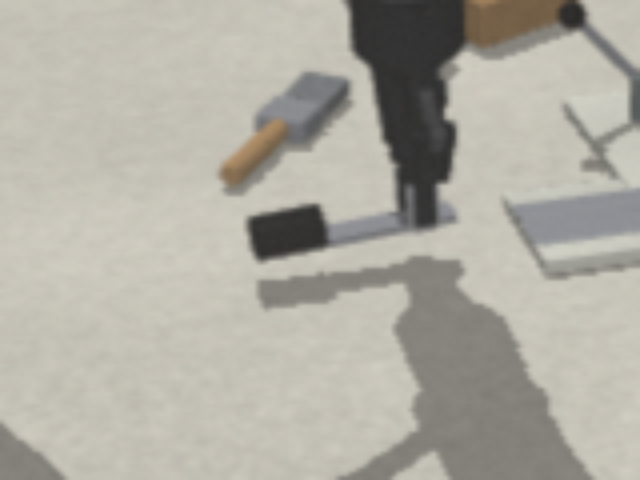

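The gauge is level enough, handle drooping slightly and pointing at the robot. The brush is well clear. Lower it to the bench.

Emit:
play_rows --pt "0.015 0 0 0.9 0" --pt "0.006 0 0 0 0" --pt "0.004 0 0 0 0"

```text
clock: 8.7
tcp_pos: [0.4378, 0.034, 0.0153]
ee_rot: [0.721, -0.015, -0.693, 0.019]
contact_force: [1.4, 2.4, 1.8]
width: 0.0197
```

```bash
python3 - <<'E'
from h import *
plan([.43,.041,.013],-89.6)
E
```

```text
t 8.7 tcp [0.4378 0.034  0.0153] x-axis [ 0.0395 -0.0473 -0.9981] yaw -89.7618145895905 q [-0.0443  0.3275  2.1319 -0.0761  0.642   1.5815] F [1.4169 2.3558 1.8331] w 0.019741278626535158
 spin -0.16181458959050588 delta after spin [ 0.0016 -0.0072  0.0078] now [ 0.0016 -0.0072  0.0079]
 spin 179.8381854104095 delta after spin [ 0.0016  0.0072 -0.0078] now [ 0.0016 -0.0072  0.0079]
```

Emit:
play_rows --pt "0 0 0 0 0.6" --pt "0 0 0 0 0.6" --pt "0 0 0 0 0.6" --pt "-0.03 0 0 0 0.6" --pt "-0.05 0 0 0 0.6"

```text
clock: 9.2
tcp_pos: [0.4309, 0.0359, 0.0931]
ee_rot: [0.716, -0.015, -0.697, 0.019]
contact_force: [1.4, -0.8, -0.7]
width: 0.0516
```

Emit:
play_rows --pt "-0.04 0 0.015 0 0.6" --pt "0 0 0.03 0 0.6" --pt "0 0 0.03 0 0.6" --pt "0 0 0.015 0 0.6" --pt "0 0 0 0 0.6"

```text
clock: 9.7
tcp_pos: [0.3433, 0.0372, 0.1396]
ee_rot: [0.724, -0.015, -0.69, 0.02]
contact_force: [0.7, -0.5, 0.8]
width: 0.0511
```

```bash
python3 - <<'E'
from h import *
snap('wrist','w3');plan([.347,.035,.015],-89.6)
E
```

```text
t 9.75 tcp [0.3448 0.0371 0.1398] x-axis [ 0.0493 -0.0492 -0.9976] yaw -89.69564500226687 q [-0.0457 -0.0014  2.1297 -0.0572  0.9624  1.5501] F [-0.2129  0.6396 -0.8447] w 0.051231813904970974
 spin -0.09564500226687755 delta after spin [ 0.1247 -0.0041  0.0039] now [ 0.1247 -0.0041  0.0039]
 spin 179.90435499773312 delta after spin [ 0.1247  0.0041 -0.0039] now [ 0.1247 -0.0041  0.0039]
```

View pics/w3.png

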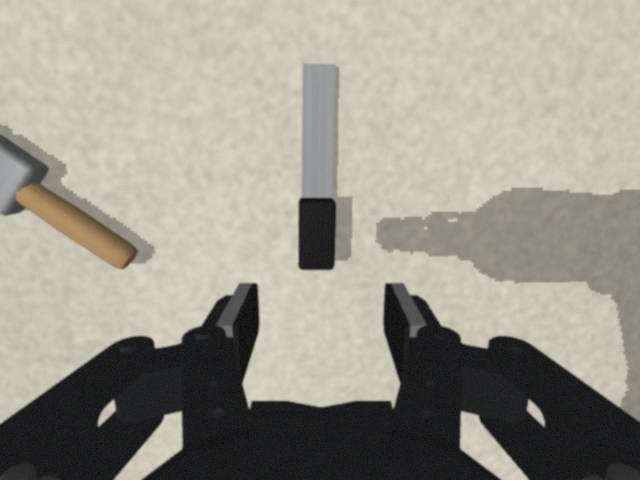

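The wrist view shows the gauge flat with its blade ahead: tip (320,65), handle top at (299..335, 199..268). The brush end is at (125,262), well to the side.

```bash
python3 - <<'E'
from h import *
c=ray('w3',[[299,200],[335,200],[335,267],[299,267]],.024);m=c.mean(0);t=ray('w3',[[320.5,65]],.006)[0]
print(c,m,t,'yaw',np.degrees(np.arctan2(*(t-m)[1::-1])),np.linalg.norm(t-m));print('brush',ray('w3',[[130,262]],.005))
plan([m[0],m[1],.015],np.degrees(np.arctan2(*(t-m)[1::-1]))-90)
E
```

```text
[[0.3729 0.0462 0.024 ]
 [0.373  0.0218 0.024 ]
 [0.3254 0.021  0.024 ]
 [0.3256 0.0465 0.024 ]] [0.3492 0.0339 0.024 ] [0.4618 0.0314 0.006 ] yaw -1.2720023700140466 0.11404346602087238
brush [[0.3246 0.1711 0.005 ]]
t 9.75 tcp [0.3448 0.0371 0.1398] x-axis [ 0.0493 -0.0492 -0.9976] yaw -89.69564500226687 q [-0.0457 -0.0014  2.1297 -0.0572  0.9624  1.5501] F [-0.2129  0.6396 -0.8447] w 0.051231813904970974
 spin 1.5763573677471783 delta after spin [ 0.1249 -0.0029  0.0017] now [ 0.1249 -0.0029  0.0017]
 spin -178.42364263225284 delta after spin [ 0.1249  0.0029 -0.0017] now [ 0.1249 -0.0029  0.0017]
```

Emit:
play_rows --pt "0.035 -0.001 0 1.5 0.6" --pt "0.035 -0.001 0.001 0 0.6" --pt "0.03 -0.001 0.001 0 0.6" --pt "0.02 0 0 0 0.6" --pt "0.003 0 0 0 0.6"

```text
clock: 10.25
tcp_pos: [0.3629, 0.0334, 0.0149]
ee_rot: [0.73, -0.025, -0.683, 0.01]
contact_force: [0.5, 0.1, 0.4]
width: 0.0511
```

```bash
python3 - <<'E'
from h import *
plan([.349,.034,.016],-91.2)
E
```

```text
t 10.25 tcp [0.3629 0.0334 0.0149] x-axis [ 0.0664 -0.0496 -0.9966] yaw -91.27272757183961 q [-0.0547  0.2375  2.3039 -0.0905  0.5328  1.6131] F [0.5472 0.1195 0.3869] w 0.051076667255943564
 spin -0.07272757183960721 delta after spin [-0.002  -0.0003  0.0138] now [-0.002  -0.0003  0.0138]
 spin 179.9272724281604 delta after spin [-0.002   0.0003 -0.0138] now [-0.002  -0.0003  0.0138]
```

Emit:
play_rows --pt "-0.002 0 0.012 0 0.6" --pt "0 0 0.001 0 0.6" --pt "0 0 0 0 0.4" --pt "0 0 0 0 0.3" --pt "0 0 0 0 0.2"

```text
clock: 10.75
tcp_pos: [0.3522, 0.0336, 0.0178]
ee_rot: [0.732, -0.025, -0.681, 0.01]
contact_force: [-0.2, -0.5, -1.9]
width: 0.0247
```

Emit:
play_rows --pt "0 0 0 0 0.1" --pt "0 0 0 0 0.0" --pt "0 0 0 0 0.0" --pt "0 0 0 0 0.0"

```text
clock: 11.15
tcp_pos: [0.3525, 0.0337, 0.0185]
ee_rot: [0.732, -0.025, -0.681, 0.01]
contact_force: [0.5, -0.6, -2.1]
width: 0.0245
```

```bash
python3 - <<'E'
from h import *
plan([.45,.041,.05],-89.6)
E
```

```text
t 11.15 tcp [0.3525 0.0337 0.0185] x-axis [ 0.0725 -0.0499 -0.9961] yaw -91.27702970624661 q [-0.0556  0.2157  2.3236 -0.091   0.5288  1.6126] F [ 0.4644 -0.6309 -2.0564] w 0.02453738938838393
 spin -1.6770297062466142 delta after spin [-0.0246 -0.0051 -0.0995] now [-0.0246 -0.008  -0.0993]
 spin 178.32297029375337 delta after spin [-0.0246  0.0051  0.0995] now [-0.0246 -0.008  -0.0993]
```

Emit:
play_rows --pt "-0.02 0 0 -1.6 0" --pt "-0.015 -0.002 -0.015 0 0" --pt "0 -0.003 -0.03 0 0" --pt "0 -0.003 -0.03 0 0" --pt "0 0 -0.02 0 0"

```text
clock: 11.65
tcp_pos: [0.4413, 0.045, 0.0592]
ee_rot: [0.729, -0.015, -0.684, 0.021]
contact_force: [0.1, -0.8, -1.8]
width: 0.0245
```

Emit:
play_rows --pt "0 0 0 0 0" --pt "0 0 0 0 0"

```text
clock: 11.85
tcp_pos: [0.4437, 0.045, 0.0591]
ee_rot: [0.729, -0.015, -0.684, 0.021]
contact_force: [-0.6, 0.4, -1.8]
width: 0.0243
```

```bash
python3 - <<'E'
from h import *
plan([.48,.041,.045],-89.6)
snap('wrist','w4');snap('side','s4');snap('top','t4')
E
```

```text
t 11.85 tcp [0.4437 0.045  0.0591] x-axis [ 0.0651 -0.0495 -0.9966] yaw -89.6127356468801 q [-0.0165  0.2528  2.0827 -0.0718  0.7413  1.5973] F [-0.6414  0.358  -1.78  ] w 0.02434885135748731
 spin -0.012735646880102536 delta after spin [ 0.0166  0.0035 -0.0353] now [ 0.0166  0.0035 -0.0353]
 spin 179.98726435311988 delta after spin [ 0.0166 -0.0035  0.0353] now [ 0.0166  0.0035 -0.0353]
```

View pics/w4.png

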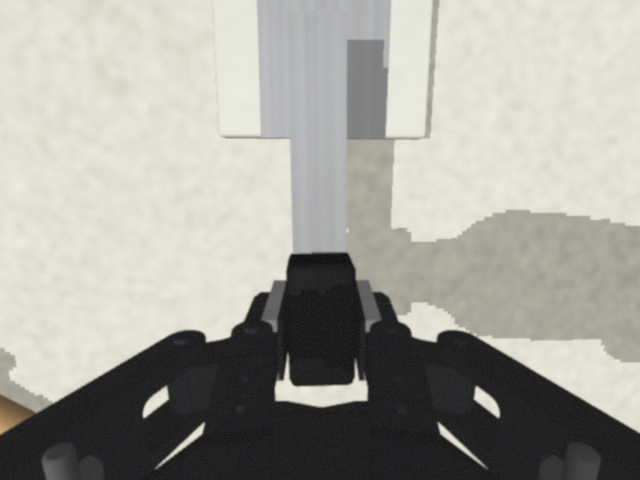

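The wrist view shows the blade (291..347 at row 200) over the apron: front edge row 135, from 219 to 427; grey strip 260..387. Next I compute the lateral offset and heading.

```bash
python3 - <<'E'
from h import *
print('apron',ray('w4',[[219,134],[429,135],[260,134],[387,134],[214,5],[436,5],[258,5],[390,5]],.012))
g=cv2.cvtColor(cv2.imread('pics/w4.png'),6).astype(int)
for y in (30,80,160,230): print(y,g[y,280:300].tolist(),g[y,338:356].tolist())
print('blade',ray('w4',[[291,200],[347,200],[289,20],[347,20]],.0466))
E
```

```text
apron [[ 0.5136  0.091   0.012 ]
 [ 0.5142 -0.0095  0.012 ]
 [ 0.5138  0.0718  0.012 ]
 [ 0.5145  0.0111  0.012 ]
 [ 0.5685  0.0906  0.012 ]
 [ 0.5712 -0.0088  0.012 ]
 [ 0.569   0.0713  0.012 ]
 [ 0.5706  0.0122  0.012 ]]
30 [177, 175, 177, 182, 183, 184, 182, 179, 180, 176, 177, 175, 175, 179, 182, 180, 181, 182, 184, 183] [180, 181, 181, 178, 177, 179, 178, 177, 178, 178, 179, 176, 178, 178, 181, 177, 177, 178]
80 [181, 180, 181, 181, 183, 184, 187, 186, 184, 181, 180, 178, 181, 181, 181, 184, 184, 182, 184, 186] [182, 181, 184, 180, 183, 181, 183, 177, 165, 146, 133, 130, 131, 130, 130, 129, 131, 128]
160 [228, 230, 229, 229, 230, 229, 229, 229, 229, 224, 205, 187, 177, 176, 177, 180, 176, 180, 181, 182] [183, 183, 180, 182, 180, 180, 177, 177, 173, 170, 169, 171, 169, 170, 173, 170, 174, 174]
230 [228, 226, 226, 225, 225, 223, 224, 221, 222, 223, 222, 215, 196, 182, 176, 173, 173, 175, 176, 176] [178, 175, 176, 178, 178, 176, 175, 181, 204, 214, 195, 175, 167, 166, 165, 163, 166, 165]
blade [[0.4863 0.0564 0.0466]
 [0.4863 0.0339 0.0466]
 [0.5518 0.0566 0.0466]
 [0.5523 0.0354 0.0466]]
```

Emit:
play_rows --pt "0.005 0.0035 -0.015 0 0" --pt "0.006 0 -0.015 0 0" --pt "0.003 0 0 0 0" --pt "0 0 0 0 0"

```text
clock: 12.4
tcp_pos: [0.4746, 0.0405, 0.0459]
ee_rot: [0.729, -0.015, -0.684, 0.02]
contact_force: [-0.5, 0.3, -2.4]
width: 0.0246
```

```bash
python3 - <<'E'
from h import *
plan([.485,.041,.033],-89.6)
E
```

```text
t 12.4 tcp [0.4746 0.0405 0.0459] x-axis [ 0.064  -0.0495 -0.9967] yaw -89.63297569779981 q [-0.0253  0.3103  2.0369 -0.0719  0.7304  1.5896] F [-0.4629  0.292  -2.4476] w 0.024630781042669168
 spin -0.03297569779981302 delta after spin [ 0.0135 -0.0011 -0.0096] now [ 0.0135 -0.0011 -0.0096]
 spin 179.96702430220017 delta after spin [0.0135 0.0011 0.0096] now [ 0.0135 -0.0011 -0.0096]
```

Emit:
play_rows --pt "0.006 0 -0.004 0 0" --pt "0.005 0 -0.003 0 0" --pt "0.001 0 0 0 0"

```text
clock: 12.7
tcp_pos: [0.4825, 0.0399, 0.0331]
ee_rot: [0.729, -0.015, -0.684, 0.02]
contact_force: [0.8, 0.5, -2.2]
width: 0.0246
```

```bash
python3 - <<'E'
from h import *
plan([.545,.041,.032],-89.6)
snap('side','s5');im=cv2.imread('pics/s5.png');cv2.imwrite('pics/s5c.png',cv2.resize(im[180:290,270:430],None,fx=5,fy=5,interpolation=cv2.INTER_CUBIC))
E
```

```text
t 12.7 tcp [0.4825 0.0399 0.0331] x-axis [ 0.0629 -0.0495 -0.9968] yaw -89.63896462380715 q [-0.0261  0.3397  2.0346 -0.0739  0.7043  1.5917] F [ 0.7962  0.48   -2.1594] w 0.024608727085618717
 spin -0.03896462380716059 delta after spin [ 0.005  -0.0007 -0.0623] now [ 0.005  -0.0007 -0.0623]
 spin 179.96103537619285 delta after spin [0.005  0.0007 0.0623] now [ 0.005  -0.0007 -0.0623]
```

View pics/s5c.png

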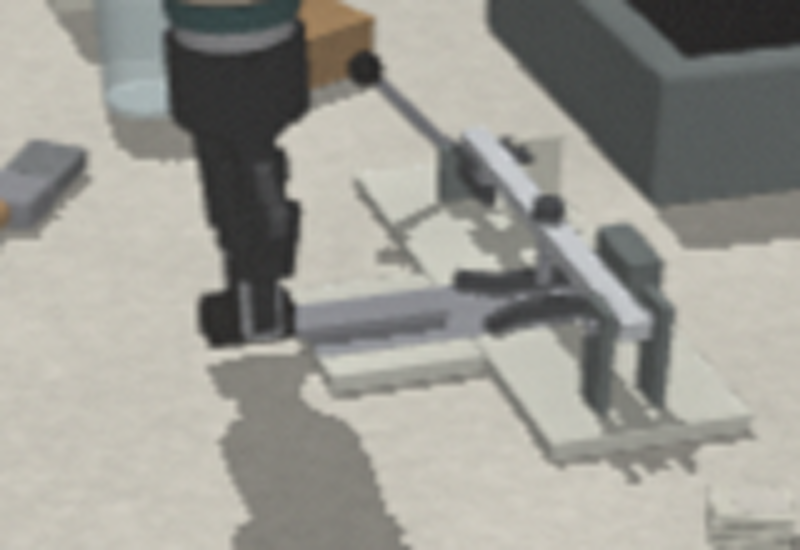

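The side crop shows the blade level just above the apron, its tip about to enter the cheeks. Slide it in gently.

Emit:
play_rows --pt "0.001 -0.0005 -0.012 0 0" --pt "0.001 0 -0.01 0 0" --pt "0.001 0 -0.01 0 0"

```text
clock: 13.05
tcp_pos: [0.5148, 0.0408, 0.0319]
ee_rot: [0.728, -0.015, -0.685, 0.02]
contact_force: [0.4, 0.6, -2.5]
width: 0.0245
```

```bash
python3 - <<'E'
from h import *
plan([.545,.041,.032],-89.6)
E
```

```text
t 13.05 tcp [0.5148 0.0408 0.0319] x-axis [ 0.0607 -0.0494 -0.9969] yaw -89.6204433994316 q [-0.0226  0.379   1.9657 -0.0716  0.7363  1.5917] F [ 0.407   0.5583 -2.4514] w 0.024506429280945003
 spin -0.02044339943159912 delta after spin [ 0.0017  0.     -0.0301] now [ 0.0017  0.     -0.0301]
 spin 179.9795566005684 delta after spin [ 0.0017 -0.      0.0301] now [ 0.0017  0.     -0.0301]
```

Emit:
play_rows --pt "0.0005 0 -0.01 0 0" --pt "0.0005 0 -0.01 0 0" --pt "0.0005 0 -0.01 0 0"

```text
clock: 13.35
tcp_pos: [0.5491, 0.041, 0.0325]
ee_rot: [0.729, -0.015, -0.684, 0.02]
contact_force: [0.0, 1.1, -1.6]
width: 0.0247
```

Emit:
play_rows --pt "0.0005 0 -0.008 0 0" --pt "0.0005 0 -0.006 0 0"

```text
clock: 13.55
tcp_pos: [0.5657, 0.0411, 0.0325]
ee_rot: [0.729, -0.015, -0.684, 0.02]
contact_force: [-0.3, 0.4, -1.7]
width: 0.0246
```

```bash
python3 - <<'E'
from h import *
plan([.565,.041,.032],-89.6)
E
```

```text
t 13.55 tcp [0.5657 0.0411 0.0325] x-axis [ 0.064  -0.0495 -0.9967] yaw -89.62636824268814 q [-0.0199  0.4345  1.8565 -0.0681  0.7867  1.5893] F [-0.2851  0.3784 -1.6939] w 0.024606303543335706
 spin -0.02636824268815019 delta after spin [0.0005 0.0001 0.0007] now [0.0005 0.0001 0.0007]
 spin 179.97363175731186 delta after spin [ 0.0005 -0.0001 -0.0007] now [0.0005 0.0001 0.0007]
```

Emit:
play_rows --pt "0.0002 0 -0.002 0 0"

```text
clock: 13.65
tcp_pos: [0.5687, 0.0411, 0.0324]
ee_rot: [0.729, -0.015, -0.684, 0.02]
contact_force: [0.2, -0.8, -2.7]
width: 0.0246
```

Emit:
play_rows --pt "0.0002 0 -0.002 0 0"

```text
clock: 13.75
tcp_pos: [0.5705, 0.0411, 0.0322]
ee_rot: [0.729, -0.015, -0.684, 0.02]
contact_force: [-0.1, -0.7, -2.1]
width: 0.0246
```

Emit:
play_rows --pt "0.0002 0 -0.002 0 0"

```text
clock: 13.85
tcp_pos: [0.5723, 0.0411, 0.032]
ee_rot: [0.729, -0.015, -0.684, 0.02]
contact_force: [-1.0, 0.2, -1.3]
width: 0.0244
```

Emit:
play_rows --pt "0.0002 0 -0.002 0 0"

```text
clock: 13.95
tcp_pos: [0.574, 0.0411, 0.0319]
ee_rot: [0.729, -0.015, -0.685, 0.02]
contact_force: [-0.7, -0.6, -1.9]
width: 0.0245
```

Emit:
play_rows --pt "0.0002 0 -0.002 0 0"

```text
clock: 14.05
tcp_pos: [0.5757, 0.0412, 0.0317]
ee_rot: [0.728, -0.015, -0.685, 0.02]
contact_force: [-0.1, -0.0, -3.0]
width: 0.0245
```

Emit:
play_rows --pt "0.0002 0 -0.002 0 0"

```text
clock: 14.15
tcp_pos: [0.5777, 0.0412, 0.0317]
ee_rot: [0.728, -0.015, -0.685, 0.02]
contact_force: [-1.1, -0.4, -2.5]
width: 0.0246
```

Emit:
play_rows --pt "0.0002 0 -0.002 0 0"

```text
clock: 14.25
tcp_pos: [0.5797, 0.0412, 0.0316]
ee_rot: [0.728, -0.015, -0.685, 0.02]
contact_force: [-0.2, -0.2, -1.8]
width: 0.0243
```

Emit:
play_rows --pt "0.0002 0 -0.002 0 0"

```text
clock: 14.35
tcp_pos: [0.5817, 0.0412, 0.0315]
ee_rot: [0.728, -0.015, -0.685, 0.02]
contact_force: [0.3, -0.0, -1.2]
width: 0.0247
```

Emit:
play_rows --pt "0.0002 0 -0.0015 0 0"

```text
clock: 14.45
tcp_pos: [0.583, 0.0412, 0.0314]
ee_rot: [0.728, -0.015, -0.685, 0.02]
contact_force: [-2.1, 0.8, -0.9]
width: 0.0247
```

Emit:
play_rows --pt "0.0002 0 -0.0015 0 0"

```text
clock: 14.55
tcp_pos: [0.5833, 0.0412, 0.031]
ee_rot: [0.727, -0.015, -0.686, 0.02]
contact_force: [-3.9, 0.5, 0.0]
width: 0.025
```

Emit:
play_rows --pt "0.0002 0 -0.0015 0 0"

```text
clock: 14.65
tcp_pos: [0.5835, 0.0411, 0.0307]
ee_rot: [0.726, -0.015, -0.687, 0.021]
contact_force: [-3.5, -0.2, 0.9]
width: 0.0252
```

Emit:
play_rows --pt "-0.0003 0 -0.003 0 0" --pt "-0.0003 0 -0.003 0 0"

```text
clock: 14.85
tcp_pos: [0.5842, 0.0412, 0.0308]
ee_rot: [0.722, -0.015, -0.691, 0.021]
contact_force: [-8.1, -0.4, 3.2]
width: 0.0246
```

```bash
python3 - <<'E'
from h import *
plan([.5835,.041,.031],-89.6)
snap('top','t6');im=cv2.imread('pics/t6.png');cv2.imwrite('pics/t6c.png',cv2.resize(im[140:230,200:345],None,fx=5.5,fy=5.5,interpolation=cv2.INTER_CUBIC))
E
```

```text
t 14.85 tcp [0.5842 0.0412 0.0308] x-axis [ 0.0438 -0.05   -0.9978] yaw -89.60558134752215 q [-0.0185  0.4656  1.7999 -0.0666  0.8324  1.588 ] F [-8.134  -0.3531  3.2399] w 0.024593633244258645
 spin -0.005581347522152669 delta after spin [-0.0003  0.0002  0.0007] now [-0.0003  0.0002  0.0007]
 spin 179.99441865247786 delta after spin [-0.0003 -0.0002 -0.0007] now [-0.0003  0.0002  0.0007]
```

View pics/t6c.png

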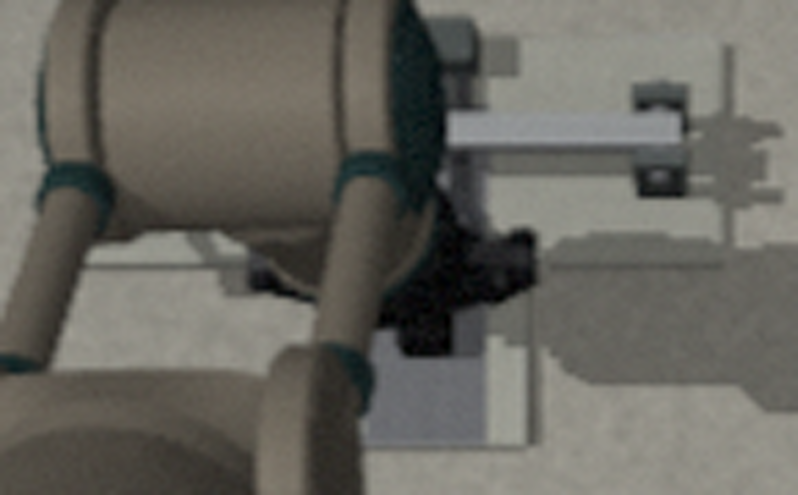

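The −8 N reading with no advance means it is at the solid end (tip at about comparator x = 52). The gauge tail is visible at (426,340) in the crop, in line. Release and rise.

Emit:
play_rows --pt "0 0 0 0 0.1" --pt "0 0 0 0 0.3" --pt "0 0 0 0 0.6" --pt "0 0 0 0 0.6" --pt "0 0 0 0 0.6"

```text
clock: 15.4
tcp_pos: [0.5879, 0.0412, 0.0323]
ee_rot: [0.725, -0.015, -0.689, 0.021]
contact_force: [0.6, -0.6, 0.4]
width: 0.051
```

Emit:
play_rows --pt "-0.02 0 0 0 0.6" --pt "-0.03 0 0 0 0.6" --pt "-0.04 0 0.01 0 0.6" --pt "-0.04 0 0.02 0 0.6" --pt "-0.03 0 0.02 0 0.6"

```text
clock: 15.9
tcp_pos: [0.5319, 0.0486, 0.1904]
ee_rot: [0.724, -0.015, -0.689, 0.02]
contact_force: [0.2, 0.4, 0.4]
width: 0.0514
```

Emit:
play_rows --pt "0 0 0 0 0.6" --pt "0 0 0 0 0.6"

```text
clock: 16.1
tcp_pos: [0.5332, 0.0489, 0.1959]
ee_rot: [0.728, -0.015, -0.685, 0.02]
contact_force: [0.1, 0.3, 0.1]
width: 0.0512
```

```bash
python3 - <<'E'
from h import *
plan([.5955,.1936,.2],0)
snap('wrist','w7')
E
```

```text
t 16.1 tcp [0.5332 0.0489 0.1959] x-axis [ 0.0606 -0.0496 -0.9969] yaw -89.62867768319472 q [-0.0058  0.2201  1.7057 -0.0539  1.1553  1.5772] F [0.1439 0.2929 0.1453] w 0.051216185910706875
 spin -89.62867768319472 delta after spin [-0.0075  0.0629 -0.1443] now [-0.0075 -0.1439 -0.0638]
 spin 90.37132231680528 delta after spin [-0.0075 -0.0629  0.1443] now [-0.0075 -0.1439 -0.0638]
```

View pics/w7.png

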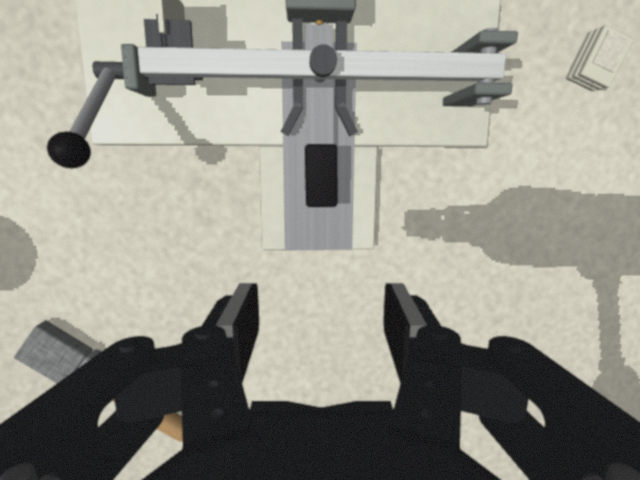

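The gauge is left in line in the channel: handle top at (305..336, 144..206), straight with the strip; knob at (69,149). Nothing else has shifted. Check numbers and turn the jaws for the lever.

Emit:
play_rows --pt "0 0 0 -8.3 0.45" --pt "0 0 0 -8.3 0.45" --pt "0 0 0 -8.3 0.45" --pt "0 0 0 -8.3 0.45" --pt "0 0 0 -8.3 0.45"

```text
clock: 16.65
tcp_pos: [0.5343, 0.0485, 0.188]
ee_rot: [0.667, 0.238, -0.646, 0.284]
contact_force: [0.3, 0.0, 0.6]
width: 0.0385
```

Emit:
play_rows --pt "0 0 0 -8.3 0.45" --pt "0 0 0 -8.3 0.45" --pt "0 0 0 -8.3 0.45" --pt "0 0 0 -8.3 0.45" --pt "0 0 0 -8.3 0.45"

```text
clock: 17.15
tcp_pos: [0.5352, 0.0479, 0.1779]
ee_rot: [-0.513, -0.462, 0.518, -0.505]
contact_force: [-0.4, -0.1, 0.9]
width: 0.0384
```

```bash
python3 - <<'E'
from h import *
h=ray('w7',[[305,145],[336,145],[305,206],[336,206]],.036);print('handle top',h)
print('knob',ray('w7',[[69,149]],.0962),'beam/pin cap',ray('w7',[[323,60]],.07))
plan([.5955,.194,.16],0)
E
```

```text
handle top [[0.6018 0.0534 0.036 ]
 [0.6021 0.0294 0.036 ]
 [0.5544 0.0535 0.036 ]
 [0.5545 0.0286 0.036 ]]
knob [[0.5962 0.1951 0.0962]] beam/pin cap [[0.655  0.0419 0.07  ]]
t 17.15 tcp [0.5352 0.0479 0.1779] x-axis [ 0.0371 -0.0493 -0.9981] yaw -3.613554242846709 q [-0.0078  0.2491  1.7127 -0.0539  1.1428  0.0777] F [-0.3903 -0.1215  0.8924] w 0.038363318302998696
 spin -3.6135542428467033 delta after spin [ 0.0129  0.0596 -0.1469] now [ 0.0129  0.0502 -0.1504]
 spin 176.3864457571533 delta after spin [ 0.0129 -0.0596  0.1469] now [ 0.0129  0.0502 -0.1504]
```

Emit:
play_rows --pt "0 0 0 -3.6 0.45" --pt "0 0.015 -0.037 0 0.45" --pt "0 0.015 -0.037 0 0.45" --pt "0 0.015 -0.037 0 0.45" --pt "0 0.015 -0.036 0 0.45"

```text
clock: 17.65
tcp_pos: [0.5965, 0.1935, 0.162]
ee_rot: [0.493, 0.479, -0.508, 0.518]
contact_force: [0.3, -0.7, -0.8]
width: 0.0387
```

Emit:
play_rows --pt "0 0 0 0 0.45"

```text
clock: 17.75
tcp_pos: [0.5986, 0.1978, 0.1592]
ee_rot: [0.493, 0.481, -0.507, 0.518]
contact_force: [0.1, -0.6, -0.0]
width: 0.0385
```

```bash
python3 - <<'E'
from h import *
plan([.597,.195,.097],0)
E
```

```text
t 17.75 tcp [0.5986 0.1978 0.1592] x-axis [ 0.0228 -0.052  -0.9984] yaw 0.00015919267161355942 q [ 0.2404  0.4096  1.5144 -0.0598  1.2084  0.2619] F [ 0.0968 -0.6216 -0.0038] w 0.03851741456080252
 spin 0.00015919267161734751 delta after spin [ 0.0622 -0.003  -0.0004] now [ 0.0622 -0.003  -0.0004]
 spin -179.99984080732838 delta after spin [0.0622 0.003  0.0004] now [ 0.0622 -0.003  -0.0004]
```

Emit:
play_rows --pt "0.02 -0.001 0 0 0.45" --pt "0.02 -0.001 0 0 0.45" --pt "0.015 -0.001 0 0 0.45" --pt "0.004 0 0 0 0.45" --pt "0 0 0 0 0.45"

```text
clock: 18.25
tcp_pos: [0.5969, 0.1944, 0.0894]
ee_rot: [0.489, 0.483, -0.51, 0.517]
contact_force: [0.6, 0.4, 2.1]
width: 0.0385
```

```bash
python3 - <<'E'
from h import *
plan([.597,.195,.097],0)
snap('wrist','w8')
E
```

```text
t 18.25 tcp [0.5969 0.1944 0.0894] x-axis [ 0.013  -0.0555 -0.9984] yaw 0.14922324385615984 q [ 0.2362  0.4712  1.6015 -0.065   1.0702  0.2652] F [0.6282 0.3741 2.082 ] w 0.038498348540728346
 spin 0.14922324385615582 delta after spin [-0.0076  0.0002 -0.0002] now [-0.0076  0.0002 -0.0002]
 spin -179.85077675614383 delta after spin [-0.0076 -0.0002  0.0002] now [-0.0076  0.0002 -0.0002]
```

View pics/w8.png

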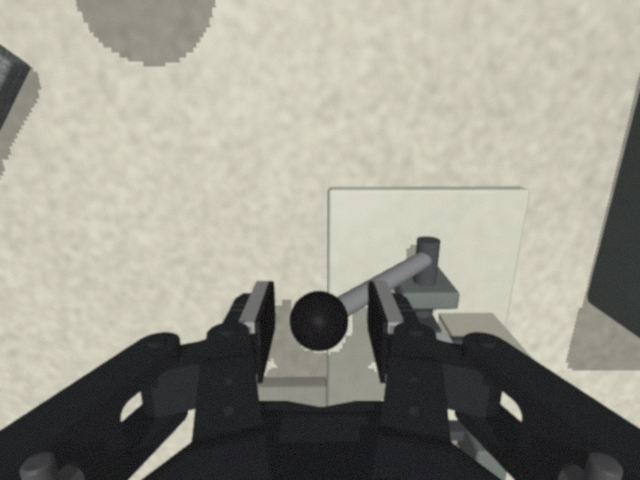

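The knob at (319,320) is centred between the fingers, and the rod leads off to the right. Raise slightly, then swing the lever along its arc.

Emit:
play_rows --pt "-0.008 0 0 0 0.45" --pt "-0.003 0.008 0 0 0.45" --pt "-0.007 0.01 0 0 0.45" --pt "-0.005 0.01 0 0 0.45" --pt "-0.004 0.01 0 0 0.45"

```text
clock: 18.8
tcp_pos: [0.6316, 0.1949, 0.1226]
ee_rot: [0.486, 0.485, -0.513, 0.516]
contact_force: [-2.5, -0.7, 1.9]
width: 0.0389
```

```bash
python3 - <<'E'
from h import *
plan([.662,.195,.119],0)
E
```

```text
t 18.8 tcp [0.6316 0.1949 0.1226] x-axis [ 0.0044 -0.0571 -0.9984] yaw 0.11349549378646401 q [ 0.2246  0.4897  1.4738 -0.0611  1.1871  0.2459] F [-2.4568 -0.7296  1.8697] w 0.038853802987388206
 spin 0.11349549378645918 delta after spin [ 0.0037  0.0304 -0.0003] now [ 0.0037  0.0304 -0.0002]
 spin -179.88650450621356 delta after spin [ 0.0037 -0.0304  0.0003] now [ 0.0037  0.0304 -0.0002]
```

Emit:
play_rows --pt "0.005 0.01 0 0 0.45" --pt "0.001 0.012 0 0 0.45" --pt "-0.001 0.012 0 0 0.45" --pt "0.001 0.012 0 0 0.45"

```text
clock: 19.2
tcp_pos: [0.6823, 0.1951, 0.1204]
ee_rot: [0.488, 0.484, -0.511, 0.517]
contact_force: [-0.8, 0.4, 0.8]
width: 0.0381
```

```bash
python3 - <<'E'
from h import *
plan([.7,.195,.109],0)
E
```

```text
t 19.2 tcp [0.6823 0.1951 0.1204] x-axis [ 0.0106 -0.0553 -0.9984] yaw 0.11077889468000292 q [ 0.2087  0.5555  1.3583 -0.0598  1.2295  0.2271] F [-0.8442  0.4155  0.8201] w 0.038106375962861955
 spin 0.1107788946800099 delta after spin [ 0.0116  0.0175 -0.0006] now [ 0.0116  0.0175 -0.0005]
 spin -179.88922110532 delta after spin [ 0.0116 -0.0175  0.0006] now [ 0.0116  0.0175 -0.0005]
```

Emit:
play_rows --pt "0.005 0.009 0 0 0.45" --pt "0.006 0.009 0 0 0.45" --pt "0.007 0.009 0 0 0.45" --pt "0.007 0.008 0 0 0.45" --pt "0.003 0.003 0 0 0.45"

```text
clock: 19.7
tcp_pos: [0.7211, 0.1943, 0.0963]
ee_rot: [0.487, 0.486, -0.512, 0.514]
contact_force: [-16.7, 0.0, 29.2]
width: 0.0383
```

```bash
python3 - <<'E'
from h import *
plan([.721,.195,.098],0)
E
```

```text
t 19.7 tcp [0.7211 0.1943 0.0963] x-axis [ 0.0035 -0.0536 -0.9986] yaw 0.02349363851943587 q [ 0.1954  0.6288  1.2803 -0.0563  1.24    0.2136] F [-16.719    0.0303  29.2038] w 0.03828566489444735
 spin 0.023493638519440196 delta after spin [-0.0017 -0.0001 -0.0006] now [-0.0017 -0.0001 -0.0006]
 spin -179.97650636148057 delta after spin [-0.0017  0.0001  0.0006] now [-0.0017 -0.0001 -0.0006]
```

At the stop and pressing, so back off a little. Then check the beam.

Emit:
play_rows --pt "-0.005 -0.003 0 0 0.45" --pt "-0.003 -0.001 0 0 0.45" --pt "0 0 0 0 0.45"

```text
clock: 20.0
tcp_pos: [0.7183, 0.1948, 0.1049]
ee_rot: [0.488, 0.485, -0.512, 0.515]
contact_force: [-0.1, 0.2, 0.8]
width: 0.0385
```

```bash
python3 - <<'E'
from h import *
plan([.721,.195,.098],0)
snap('wrist','w9');snap('side','s9')
w=cv2.resize(cv2.imread('pics/w9.png'),None,fx=.6,fy=.6);s=cv2.resize(cv2.imread('pics/s9.png')[180:290,310:430],None,fx=3.3,fy=3.3,interpolation=cv2.INTER_CUBIC)
o=np.zeros((363,800,3),np.uint8);o[:288,:384]=w;o[:363,400:796]=s;cv2.imwrite('pics/c9.png',o)
E
```

```text
t 20.0 tcp [0.7183 0.1948 0.1049] x-axis [ 0.0055 -0.0534 -0.9986] yaw 0.04183884599515172 q [ 0.1969  0.6179  1.2791 -0.0564  1.2501  0.2143] F [-0.1346  0.2115  0.8327] w 0.0384964646728505
 spin 0.041838845995158636 delta after spin [ 0.0069  0.0026 -0.0006] now [ 0.0069  0.0026 -0.0006]
 spin -179.95816115400484 delta after spin [ 0.0069 -0.0026  0.0006] now [ 0.0069  0.0026 -0.0006]
```

View pics/c9.png

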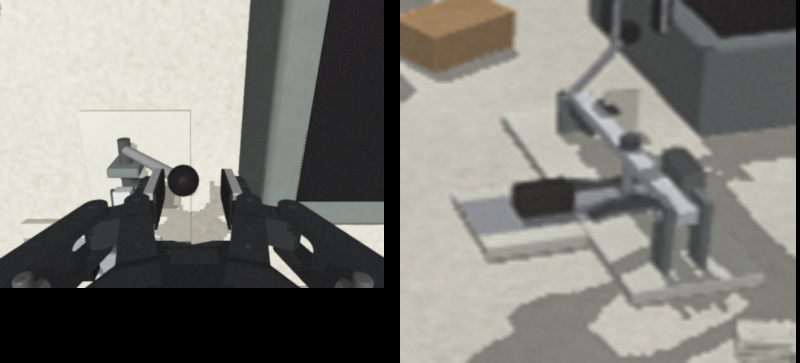

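The lever is fully over: knob at (183,180) between the fingers, beam down onto the blade, gauge still home. Let it rest.

Emit:
play_rows --pt "0 0 0 0 0.45" --pt "0 0 0 0 0.45" --pt "0 0 0 0 0.45" --pt "0 0 0 0 0.45" --pt "0 0 0 0 0.45"

```text
clock: 20.6
tcp_pos: [0.7178, 0.1942, 0.1013]
ee_rot: [0.486, 0.486, -0.513, 0.514]
contact_force: [0.3, -0.4, 0.9]
width: 0.0386
```

Emit:
play_rows --pt "0 0 0 0 0.45" --pt "0 0 0 0 0.45" --pt "0 0 0 0 0.45" --pt "0 0 0 0 0.45" --pt "0 0 0 0 0.45"

```text
clock: 21.1
tcp_pos: [0.7179, 0.1942, 0.1015]
ee_rot: [0.487, 0.486, -0.513, 0.514]
contact_force: [0.6, 0.3, -0.0]
width: 0.0384
```

Emit:
play_rows --pt "0 0 0 0 0.45" --pt "0 0 0 0 0.45" --pt "0 0 0 0 0.45" --pt "0 0 0 0 0.45" --pt "0 0 0 0 0.45"

```text
clock: 21.6
tcp_pos: [0.7179, 0.1942, 0.1016]
ee_rot: [0.487, 0.486, -0.513, 0.514]
contact_force: [0.2, -0.6, 0.1]
width: 0.0387
```

```bash
python3 - <<'E'
from h import *
print('knob',ray('w9',[[305,300]],.0962))
plan([.703,.195,.1],0)
E
```

```text
knob [[0.712  0.1953 0.0962]]
t 21.6 tcp [0.7179 0.1942 0.1016] x-axis [ 0.0018 -0.0544 -0.9985] yaw 0.018878526906069865 q [ 0.1964  0.6215  1.2809 -0.0567  1.2486  0.2143] F [ 0.2249 -0.5951  0.1107] w 0.03874399958590774
 spin 0.018878526906064508 delta after spin [ 0.0015 -0.0149 -0.0009] now [ 0.0015 -0.0149 -0.0009]
 spin -179.98112147309394 delta after spin [0.0015 0.0149 0.0009] now [ 0.0015 -0.0149 -0.0009]
```

Emit:
play_rows --pt "0 -0.014 0 0 0.45" --pt "-0.007 -0.01 0 0 0.45" --pt "-0.006 -0.01 0 0 0.45" --pt "-0.004 -0.011 0 0 0.45"

```text
clock: 22.0
tcp_pos: [0.6774, 0.1942, 0.1213]
ee_rot: [0.49, 0.482, -0.51, 0.517]
contact_force: [3.9, -0.6, 3.6]
width: 0.0387
```

```bash
python3 - <<'E'
from h import *
plan([.646,.195,.119],0)
E
```

```text
t 22.0 tcp [0.6774 0.1942 0.1213] x-axis [ 0.015  -0.0551 -0.9984] yaw 0.007974787440406009 q [ 0.2092  0.5457  1.3742 -0.0607  1.219   0.2303] F [ 3.8568 -0.6245  3.5996] w 0.03870075439733689
 spin 0.007974787440403475 delta after spin [ 0.0018 -0.0315 -0.0009] now [ 0.0018 -0.0315 -0.0009]
 spin -179.9920252125596 delta after spin [0.0018 0.0315 0.0009] now [ 0.0018 -0.0315 -0.0009]
```

Emit:
play_rows --pt "0.001 -0.011 0 0 0.45" --pt "0 -0.011 0 0 0.45" --pt "0 -0.011 0 0 0.45" --pt "0.001 -0.011 0 0 0.45" --pt "0.003 -0.009 0 0 0.45"

```text
clock: 22.5
tcp_pos: [0.6192, 0.195, 0.1179]
ee_rot: [0.491, 0.482, -0.509, 0.517]
contact_force: [2.0, 1.1, 0.9]
width: 0.0384
```

```bash
python3 - <<'E'
from h import *
plan([.588,.195,.1],0)
E
```

```text
t 22.5 tcp [0.6192 0.195  0.1179] x-axis [ 0.0171 -0.0525 -0.9985] yaw 0.0027471110398998013 q [ 0.2281  0.4711  1.5202 -0.0603  1.1462  0.2532] F [2.0055 1.1175 0.9115] w 0.038352367920546596
 spin 0.0027471110398948895 delta after spin [ 0.0173 -0.0315 -0.0009] now [ 0.0173 -0.0315 -0.0009]
 spin -179.9972528889601 delta after spin [0.0173 0.0315 0.0009] now [ 0.0173 -0.0315 -0.0009]
```

Emit:
play_rows --pt "0.004 -0.01 0 0 0.45" --pt "0.004 -0.009 0 0 0.45" --pt "0.005 -0.007 0 0 0.45"

```text
clock: 22.8
tcp_pos: [0.5878, 0.1946, 0.1022]
ee_rot: [0.489, 0.484, -0.51, 0.516]
contact_force: [2.4, 0.3, 1.4]
width: 0.0382
```

Emit:
play_rows --pt "0.001 -0.003 0 0 0.45"

```text
clock: 22.9
tcp_pos: [0.5868, 0.1947, 0.1014]
ee_rot: [0.491, 0.483, -0.508, 0.517]
contact_force: [9.2, -1.4, 3.5]
width: 0.039
```

```bash
python3 - <<'E'
from h import *
plan([.5875,.195,.1],0)
E
```

```text
t 22.9 tcp [0.5868 0.1947 0.1014] x-axis [ 0.0173 -0.0523 -0.9985] yaw 0.06672301413399548 q [ 0.2393  0.445   1.6137 -0.0623  1.0793  0.2679] F [ 9.1648 -1.4204  3.5321] w 0.03903323622222136
 spin 0.0667230141339985 delta after spin [ 0.0014  0.0006 -0.0004] now [ 0.0014  0.0006 -0.0004]
 spin -179.933276985866 delta after spin [ 0.0014 -0.0006  0.0004] now [ 0.0014  0.0006 -0.0004]
```

Emit:
play_rows --pt "0 -0.003 0 0 0.45"

```text
clock: 23.0
tcp_pos: [0.5868, 0.1947, 0.1016]
ee_rot: [0.493, 0.481, -0.506, 0.519]
contact_force: [8.8, -0.6, -3.9]
width: 0.0383
```

Emit:
play_rows --pt "-0.001 0.009 0 0 0.45" --pt "-0.02 0.001 0 0 0.45" --pt "-0.04 0 0 0 0.45" --pt "-0.04 -0.03 0 0 0.45" --pt "-0.03 -0.045 0 0 0.45"

```text
clock: 23.5
tcp_pos: [0.5183, 0.1998, 0.2244]
ee_rot: [-0.486, -0.485, 0.514, -0.514]
contact_force: [-0.6, 1.2, -0.4]
width: 0.0383
```

Emit:
play_rows --pt "0 -0.045 0 0 0.45" --pt "0 -0.045 0 0 0.45" --pt "0 -0.045 0 0 0.45" --pt "0 -0.045 0 0 0.45" --pt "0 0 0 0 0.45"

```text
clock: 24.0
tcp_pos: [0.3247, 0.1989, 0.2253]
ee_rot: [-0.484, -0.487, 0.518, -0.511]
contact_force: [0.4, 0.6, -0.7]
width: 0.0384
```

```bash
python3 - <<'E'
from h import *
plan([.588,.195,.1],0)
snap('top','t10');snap('side','s10')
s=cv2.resize(cv2.imread('pics/s10.png')[180:300,300:430],None,fx=3,fy=3,interpolation=cv2.INTER_CUBIC)
w=cv2.resize(cv2.imread('pics/t10.png')[140:230,200:340],None,fx=2.9,fy=2.9,interpolation=cv2.INTER_CUBIC)
o=np.zeros((362,800,3),np.uint8);o[:w.shape[0],:w.shape[1]]=w;o[:s.shape[0],408:408+s.shape[1]]=s;cv2.imwrite('pics/c10.png',o)
E
```

```text
t 24.0 tcp [0.3247 0.1989 0.2253] x-axis [-0.0105 -0.0576 -0.9983] yaw -0.18467915708358942 q [ 0.412   0.0115  1.8752 -0.0506  1.2879  0.4298] F [ 0.4246  0.6149 -0.675 ] w 0.038437906952012706
 spin -0.18467915708359328 delta after spin [ 0.1226  0.2646 -0.0032] now [ 0.1226  0.2645 -0.004 ]
 spin 179.8153208429164 delta after spin [ 0.1226 -0.2646  0.0032] now [ 0.1226  0.2645 -0.004 ]
```

View pics/c10.png

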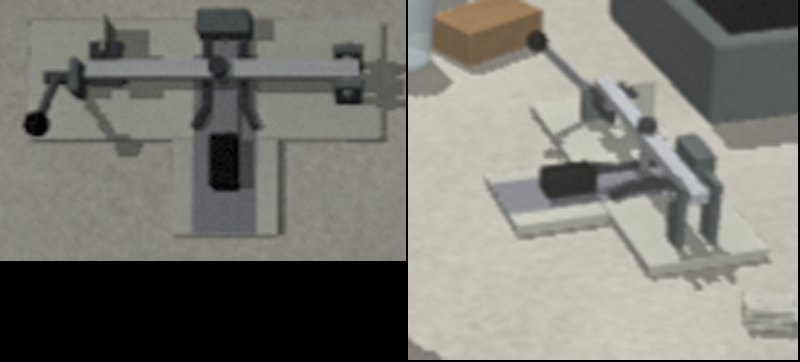

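The final view matches the start: the knob is back at the same pixel (212,182), the beam is level and the gauge is in line. The camera can't resolve 1–2 mm, so I'll confirm the gauge is home with a gentle nudge from behind with shut fingers.

```bash
python3 - <<'E'
from h import *
print('handle top rear/front',ray('t10',[[277.2,205.5],[277.2,186]],.036))
plan([.49,.042,.12],0)
E
```

```text
handle top rear/front [[0.5503 0.0405 0.036 ]
 [0.6025 0.0412 0.036 ]]
t 24.1 tcp [0.3306 0.2    0.2261] x-axis [-0.0036 -0.0561 -0.9984] yaw -0.22064528224428331 q [ 0.4098  0.016   1.8684 -0.0522  1.2832  0.4291] F [0.8467 0.2874 0.2989] w 0.038433181800888554
 spin -0.22064528224427704 delta after spin [0.1142 0.1598 0.1518] now [0.1142 0.1603 0.1512]
 spin 179.77935471775572 delta after spin [ 0.1142 -0.1598 -0.1518] now [0.1142 0.1603 0.1512]
```

Emit:
play_rows --pt "0.005 0.033 0.031 0 0" --pt "0.015 0.033 0.031 0 0" --pt "0.02 0.033 0.031 0 0" --pt "0.03 0.033 0.031 0 0" --pt "0.03 0.022 0.026 0 0"

```text
clock: 24.6
tcp_pos: [0.4929, 0.0478, 0.1384]
ee_rot: [0.488, 0.486, -0.51, 0.516]
contact_force: [0.8, 0.1, -0.5]
width: 0.0004
```

Emit:
play_rows --pt "0 0 0 0 0"

```text
clock: 24.7
tcp_pos: [0.4951, 0.0439, 0.1344]
ee_rot: [0.487, 0.486, -0.512, 0.514]
contact_force: [0.7, 0.2, 0.4]
width: -0.0003
```

```bash
python3 - <<'E'
from h import *
plan([.505,.042,.033],0)
E
```

```text
t 24.7 tcp [0.4951 0.0439 0.1344] x-axis [ 0.003  -0.0529 -0.9986] yaw -0.013217598328661545 q [-0.0137  0.2504  1.8339 -0.0609  1.0543  0.0166] F [0.6665 0.1944 0.4364] w -0.0003311967154533486
 spin -0.013217598328665758 delta after spin [ 0.1014  0.0096 -0.0034] now [ 0.1014  0.0096 -0.0034]
 spin 179.98678240167135 delta after spin [ 0.1014 -0.0096  0.0034] now [ 0.1014  0.0096 -0.0034]
```

Emit:
play_rows --pt "0.035 0 -0.001 0 0" --pt "0.035 0 -0.001 0 0" --pt "0.02 0 -0.001 0 0" --pt "0.006 0 0 0 0" --pt "0 0 0 0 0"

```text
clock: 25.2
tcp_pos: [0.5024, 0.0393, 0.0336]
ee_rot: [-0.489, -0.485, 0.514, -0.511]
contact_force: [0.7, -0.4, 1.0]
width: 0.0001
```

```bash
python3 - <<'E'
from h import *
plan([.52,.042,.033],0)
E
```

```text
t 25.2 tcp [0.5024 0.0393 0.0336] x-axis [ 0.0015 -0.0521 -0.9986] yaw -0.4233432537379019 q [-0.0234  0.3851  1.9451 -0.0719  0.8099  0.0336] F [ 0.6689 -0.3567  1.0265] w 0.0001295102617862303
 spin -0.4233432537378974 delta after spin [ 0.0005  0.0176 -0.0028] now [ 0.0005  0.0176 -0.0029]
 spin 179.5766567462621 delta after spin [ 0.0005 -0.0176  0.0028] now [ 0.0005  0.0176 -0.0029]
```

Emit:
play_rows --pt "0 0.007 -0.002 -0.4 0" --pt "0 0.006 0 0 0" --pt "0 0.004 0 0 0"

```text
clock: 25.5
tcp_pos: [0.523, 0.0418, 0.0362]
ee_rot: [0.488, 0.485, -0.511, 0.515]
contact_force: [0.4, -0.4, -0.3]
width: 0.0
```

Emit:
play_rows --pt "0 0.003 0 0 0"

```text
clock: 25.6
tcp_pos: [0.5275, 0.0419, 0.0372]
ee_rot: [0.489, 0.485, -0.51, 0.515]
contact_force: [-0.3, 0.4, -0.6]
width: -0.0002
```

Emit:
play_rows --pt "0 0.003 0 0 0"

```text
clock: 25.7
tcp_pos: [0.5314, 0.042, 0.038]
ee_rot: [0.489, 0.484, -0.51, 0.516]
contact_force: [0.4, -0.1, -1.0]
width: -0.0001
```

Emit:
play_rows --pt "0 0.002 0 0 0"

```text
clock: 25.8
tcp_pos: [0.534, 0.042, 0.0385]
ee_rot: [0.489, 0.484, -0.51, 0.516]
contact_force: [-0.8, -0.6, 0.4]
width: -0.0
```

Emit:
play_rows --pt "0 0.002 0 0 0"

```text
clock: 25.9
tcp_pos: [0.5362, 0.042, 0.0387]
ee_rot: [0.489, 0.484, -0.51, 0.516]
contact_force: [0.8, -0.6, 0.4]
width: -0.0001
```

Height has drifted up a little, so lower slightly while advancing.

Emit:
play_rows --pt "0.006 0.0015 0 0 0"

```text
clock: 26.0
tcp_pos: [0.5386, 0.0417, 0.0332]
ee_rot: [0.49, 0.484, -0.509, 0.516]
contact_force: [-0.9, -0.0, -0.1]
width: -0.0001
```

Emit:
play_rows --pt "0.0005 0.0015 0 0 0"

```text
clock: 26.1
tcp_pos: [0.5394, 0.0417, 0.0319]
ee_rot: [0.49, 0.484, -0.51, 0.516]
contact_force: [-0.1, -0.3, -0.2]
width: -0.0001
```

Emit:
play_rows --pt "0.0005 0.0015 0 0 0"

```text
clock: 26.2
tcp_pos: [0.5398, 0.0416, 0.031]
ee_rot: [0.489, 0.485, -0.51, 0.515]
contact_force: [-2.5, 0.9, 1.5]
width: -0.0002
```

Emit:
play_rows --pt "0.0005 0.0015 0 0 0"

```text
clock: 26.3
tcp_pos: [0.5399, 0.0416, 0.03]
ee_rot: [0.488, 0.485, -0.511, 0.515]
contact_force: [-2.9, 0.1, 1.3]
width: -0.0003
```

Emit:
play_rows --pt "0 0.003 0 0 0"

```text
clock: 26.4
tcp_pos: [0.5406, 0.0416, 0.0296]
ee_rot: [0.487, 0.487, -0.512, 0.513]
contact_force: [-6.9, -0.4, 5.6]
width: 0.0
```

Emit:
play_rows --pt "0 0.003 0 0 0"

```text
clock: 26.5
tcp_pos: [0.5406, 0.0416, 0.0293]
ee_rot: [-0.485, -0.488, 0.514, -0.512]
contact_force: [-7.8, -0.4, 4.6]
width: -0.0001
```

Emit:
play_rows --pt "0 -0.01 0 0 0" --pt "0 -0.02 0 0 0" --pt "-0.03 -0.03 0 0 0" --pt "-0.05 -0.03 0 0 0" --pt "-0.05 0 0 0 0"

```text
clock: 27.0
tcp_pos: [0.4492, 0.0479, 0.1497]
ee_rot: [-0.483, -0.491, 0.516, -0.509]
contact_force: [1.4, -1.1, 0.1]
width: -0.0001
```

```bash
python3 - <<'E'
from h import *
plan([.49,.042,.12],0); snap('top','t11')
a,b=cv2.imread('pics/t10.png').astype(int),cv2.imread('pics/t11.png').astype(int)
def c(im,x0,x1,y0,y1):
    ys,xs=np.where(im[y0:y1,x0:x1].max(2)<30);return xs.mean()+x0,ys.mean()+y0,len(xs)
z=cv2.imread('pics/top1.png').astype(int)
print('knob',c(z,205,220,175,190),c(b,205,220,175,190)); print('handle',c(a,265,290,180,212),c(b,265,290,180,212))
for n,(x0,x1,y0,y1) in dict(cass=(355,380,150,175),jar=(396,428,135,162),box=(118,165,160,207),slide=(440,500,200,280),brush=(172,235,243,293)).items(): print(n,np.abs(z-b)[y0:y1,x0:x1].mean().round(1))
E
```

```text
t 27.0 tcp [0.4492 0.0479 0.1497] x-axis [-0.0147 -0.0519 -0.9985] yaw 0.003167553953143588 q [-0.007   0.1795  1.8879 -0.0587  1.0892  0.0202] F [ 1.3621 -1.0822  0.1045] w -8.473358202884505e-05
 spin 0.003167553953147717 delta after spin [0.0293 0.0412 0.0044] now [0.0293 0.0412 0.0044]
 spin -179.99683244604685 delta after spin [ 0.0293 -0.0412 -0.0044] now [0.0293 0.0412 0.0044]
knob (np.float64(212.06521739130434), np.float64(182.2391304347826), 46) (np.float64(212.0), np.float64(181.8108108108108), 37)
handle (np.float64(277.0181818181818), np.float64(195.55757575757576), 165) (np.float64(275.84444444444443), np.float64(196.5), 180)
cass 10.5
jar 9.6
box 7.7
slide 6.5
brush 15.8
```

```bash
python3 - <<'E'
from h import *
print(manip.finish_job())
E
```

```text
the job is handed in; nothing more can be done
None
```

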